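Slide the heavy blank crate back into its corner

TASK

The tall crate packed with chess blanks is top-heavy: push it low, on the foot board and not on the slatted box above, so that it slides along the bench without rocking or lifting. Slide it home into the corner, standing square with its foot board up against both the back rail and the side of the offcut-bin housing, then take the hand away. Leave the pawn, the rook blank, the gauge, the mallet and the tin bin as they are.

Things in the scene. Friction and masses are not known exactly. Their poses are not given: they have to be found in the camera images.
- crate: Heavy loose crate (1.2 to 1.8 kg, friction on the bench 0.5 to 0.7), 195 mm tall, packed with square wood blanks. Its lowest part is a foot board of darker wood, 88 mm deep (own x) by 124 mm wide (own y) by 45 mm high. Origin at the centre of its underside; z up. Pushed along its own x higher than about 60 mm above the bench it may tip
- chest: The upper part of the crate, fixed to the foot board: a slatted box 72 mm (x) by 108 mm (y) by 150 mm high, set back 8 mm from the foot board on every side. Origin on the crate's axis at the box's lower face, 45 mm above the bench; axes as the crate's. Not to be pushed
- stand: Fixed bench back: low back rail with the pine offcut-bin housing at its right end. Origin: inner corner on the bench, where the rail's front face (own x = 0) meets the housing's left side (own y = 0). Own x points into the rail, away from the robot; own -y into the housing. Rail 40 mm high, 20 thick, from own y 0 to 0.36. Housing from own x -0.15 to 0, 210 mm wide, 185 high (brass flap knob to 200)
- home (a point): Point on the bench in the corner, at own x = -0.044, own y = 0.062 of the stand, axes as the stand's: where the crate's origin comes to lie when the crate is home, its axes parallel to these
- bin_lip (a point): Middle of the upper lip of the tin bin that tilts out of the front of the housing on a hinge at its foot (172 mm wide, lip about 160 mm above the bench; it may stand a little open). Leave it alone
- pawn: Boxwood pawn standing on the bench, 30 mm across the base, 60 mm tall. Origin at the centre of its underside. Leave it alone
- rook_blank: Turned maple rook blank standing on the bench, 36 mm across, 66 mm tall. Origin at the centre of its underside. Leave it alone
- gauge: Brass depth gauge lying flat: cross bar 70 mm (own y) by 14 by 12 mm high with a 120 mm steel rod along own x from -55 to +65 mm. Origin under the middle of the cross bar. Leave it alone
- mallet: Black horn mallet lying on the bench: head 42 (own x) by 95 (own y) by 46 mm high, handle running 185 mm from the origin along own -x. Origin under the middle of the head. Leave it alone
Not all that is in view belongs to the job. Of the things that look like the crate, the larger one is meant.

How it is judged:
At the end, for the whole second after the job is handed in: The crate stands upright, still and square (within 4 degrees) in the corner, its foot board within 6 mm of the back rail and within 6 mm of the side of the housing; the robot touches nothing (x of crate in the frame of stand between -0.05 and -0.038 m and y of crate in the frame of stand between 0.056 and 0.068 m and angle between the x axis of crate and the x axis of stand, either way round below 0.07 rad and angle between crate's own z axis and vertical below 0.03 rad and height (world z) of crate below 0.004 m and linear speed of crate below 0.01 m/s).
It fails at once if the crate rocked: it tilted more than 6 degrees (angle between crate's own z axis and vertical above 0.105 rad).
It fails at once if the crate was lifted off the bench (height (world z) of crate above 0.01 m).
It fails at once if the slatted box above the foot board was pushed (more than 3 N) (contact force between any of the fingers, the arm and chest above 3 N).
It fails at once if the pawn, rook blank, gauge or mallet was moved more than 15 mm (distance of any of pawn, rook_blank, gauge, mallet from where it was at the start of the episode above 0.015 m).
It fails at once if the tin bin was tilted (its lip moved more than 15 mm) (distance of bin_lip from where it was at the start of the episode above 0.015 m).
It also fails if it takes over 64 s, if anything falls off the work surface, if the arm or the gripper's body presses on something with over 40 N, if the wrist force passes 120 N, or if a joint passes its speed limit or range.

ROBOT

A 6-joint arm with a two-finger parallel gripper is mounted at the origin on the work surface. World frame = base frame: x ahead of the robot, y to its left, z up, the work surface at z = 0. Lengths are in m, angles in rad, forces in N, time in s.
With the tool pointing down it reaches from about 0.3 to 0.85 m from the base axis. Payload 5.4 kg.
Tool frame: the origin (TCP) lies on the centre line of the jaws, within the pads' length; the fingertips stand 11 mm ahead of it and the grasp point (between the pads) lies 8 mm behind it; z points along the fingers, y is the line along which they close (so a half turn about z gives the same grasp; the last joint's range is limited). The gripper opens to 85 mm and grips with 20 to 120 N. Pads are 22 mm wide; open, the fingers measure 114 mm over their backs; the gripper's body (76 mm by 85 mm) begins 54 mm behind the grasp point. The pads swing forward as they close: fully open they stand 13 mm farther back than shut.
Start: joints at [-0.21, 0.158, 1.597, -0, 1.386, -0.21], TCP at [0.575, -0, 0.242] pointing down, gripper open.
Joint ranges: [-2.91, 2.91], [-0.94, 2.29], [0.18, 2.7], [-1.29, 4.43], [0.17, 2.64], [-3, 3]. Speed limits (rad/s): [2.57, 2.57, 3.14, 3.14, 3.14, 3.14].

INTERFACE

Orientations are given as a unit quaternion [w, x, y, z].
In Python, from plant import sensors, cams, sign_off gives the robot as it stands. The module is installed in compiled form; this text tells all that it offers.
- The arm moves only by the tool jog_arm, never from a script. Its argument "moves" is a list that holds one entry, the list of rows, each a list of 7 numbers: the shift along the tool's x, y, z each as a share of 20 cm, from -1 to 1, then the turn, a rotation vector about the tool's x, y, z each as a share of 60 degrees, from -1 to 1, then the opening, from 0 (shut) to 1 (fully open). A call has exactly 10 rows; each row is the pose to reach, as a shift and turn from the pose commanded when the call began, along the tool's axes at that moment; what a row does not reach only later rows make up. A row lasts 1/10 s, in which the tool goes at most 50 mm and 8.59 degrees, less where a joint would pass 70% of its speed; a pose out of reach is approached as far as the arm can. A call with a number of a shift or a turn outside -1 to 1 is refused whole. A call with a gripper value outside its range is refused whole. The fingers move at their own pace and stop on an object; "grip_force" is the grip in N (left out, the last holds). Time passes only in rows, so rows that repeat a pose let the fingers close, or fill a call up. It gives the time, the measured TCP pose, the force, the opening and the grip force at its end, in the units of the state.
- sensors.read_state(): the state, without advancing time (a new reading comes with each control period).
- cams.snapshot(name): name is "scene" or "side" or "wrist"; returns a dict with "color" (400x640x3 uint8, red, green, blue), "z_map" (400x640 float32, m along the optical axis (not along the pixel's ray), 0 where there is no reading), "fov_y" (degrees; the focal length in pixels is half the picture's height over the tangent of half this angle, whatever the lens; pixels are square), "cx", "cy" (the principal point, pixels), "dist" ([k1, k2, p1, p2, k3] as OpenCV has them; the pictures are not rectified), "camera_from_world" (4x4, takes a point from world to camera coordinates). Camera axes: x right, y up, looking along -z (the intrinsics and any distortion apply to the point x, -y, -z); pixel columns grow to the right and rows downward; lengths in m; the calibration is good to about 2 mm. A picture is of the moment at which its call begins.
- sign_off(): hands the job in; it is judged then, once.
The state is a dict: "t": time; "qpos": joint angles; "qvel": joint speeds; "tau": joint torques, N m; "tool_pos": TCP position; "tool_rot": TCP orientation; "ft_force": force on the tool from outside, world axes, zero at the start; "moment": the same for the moment, N m; "finger_gap": finger opening in m; "gripper_force": force on a finger pad.
Only numpy, scipy, OpenCV 4.12 (cv2) and the standard library are available. Lean on these libraries where they do the work, as an engineer would, in place of code of your own. Each camera call takes 0.05 s, during which the arm holds its last target. There are 200 camera calls.

## Working session

There is one attempt and no reset: what is moved stays moved. The work goes in short steps, Python scripts to look and compute and a tool call to move; the robot and the scene stay as the last step left them, time stands still between calls to the robot, and variables do not carry over. Pictures are saved under pics/ and viewed, at most 10 in all, crops included, and the job is handed in when it is done.

Besides the shell and the picture viewer there is one more tool, called after "Call:" by a JSON object that holds its "method" and its "body", one argument or row to a line. jog_arm: Moves the arm, as the interface text tells. Shift numbers are shares of 20 cm and turn numbers shares of 60 degrees, none past 1 either way. Its arguments: {"type":"object","properties":{"moves":{"type":"array","items":{"type":"array","items":{"type":"array","items":{"type":"number"}}}},"grip_force":{"type":"number"}},"required":["moves"]}

```bash
mkdir -p pics
cat > h.py <<'E'
import numpy as np, cv2
from plant import sensors, cams, sign_off
def snap(n):
    s=cams.snapshot(n); h=s["color"].shape[0]
    f=h/2/np.tan(np.radians(s["fov_y"])/2)
    s["K"]=np.array([[f,0,s["cx"]],[0,f,s["cy"]],[0,0,1]]); s["T"]=np.linalg.inv(s["camera_from_world"]); s["d"]=np.array(s["dist"],float)
    return s
def cloud(s):
    h,w=s["z_map"].shape
    g=np.stack(np.meshgrid(np.arange(w),np.arange(h)),-1).reshape(-1,1,2).astype(np.float64)
    u=cv2.undistortPoints(g,s["K"],s["d"]).reshape(h,w,2)
    z=s["z_map"][...,None]
    c=np.concatenate([u[...,:1]*z,-u[...,1:]*z,-z],-1)
    P=c@s["T"][:3,:3].T+s["T"][:3,3]; P[s["z_map"]==0]=np.nan
    return P
def ray(s,px,zp):
    u=cv2.undistortPoints(np.array(px,float).reshape(-1,1,2),s["K"],s["d"]).reshape(-1,2)
    d=np.c_[u[:,0],-u[:,1],-np.ones(len(u))]@s["T"][:3,:3].T; o=s["T"][:3,3]
    return o+d*((zp-o[2])/d[:,2])[:,None]
def save(s,n): cv2.imwrite("pics/"+n,s["color"][...,::-1])
E
python3 - <<'E'
from h import *
for n in("scene","side"):
    s=snap(n); save(s,n+"0.png"); print(n,s["T"][:3,3],-s["T"][:3,2],(s["z_map"]>0).mean(),s["dist"])
E
```

```text
scene [-0.03425527 -0.38503328  0.90015676] [ 0.54912331  0.40256613 -0.73239613] 0.99622265625 [-0.02585207  0.          0.          0.          0.        ]
side [0.43410384 0.86153984 0.83076161] [ 0.08993789 -0.74929672 -0.65609877] 0.99589453125 [-0.04825516  0.          0.          0.          0.        ]
```

View pics/scene0.png

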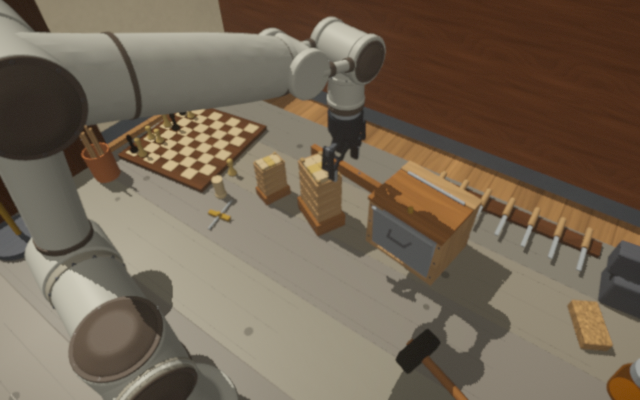

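View pics/side0.png

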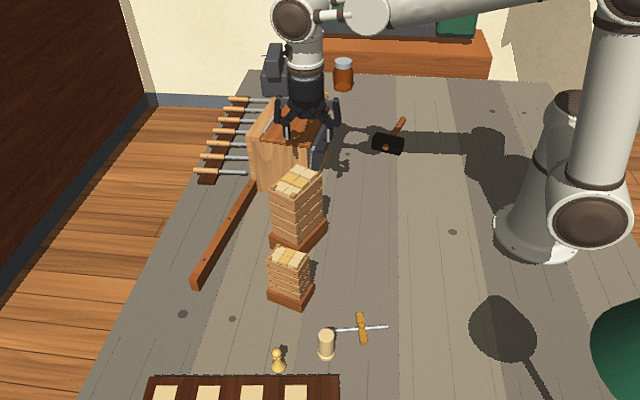

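The scene picture shows the crate (320,195), the small decoy (270,178), the housing (420,220), and the mallet (420,350). In the side picture the crate is at (298,205), the rail runs from (195,285) to (255,185), and the decoy is at (290,275), close to the crate.

```bash
cat > m.py <<'E'
from h import *
def boxes(P,lo,hi,minpx=60,xr=(.3,.95),yr=(-.6,.5)):
    m=((P[...,2]>lo)&(P[...,2]<hi)&(P[...,0]>xr[0])&(P[...,0]<xr[1])&(P[...,1]>yr[0])&(P[...,1]<yr[1])).astype(np.uint8)
    n,l,st,_=cv2.connectedComponentsWithStats(m,connectivity=4)
    for i in range(1,n):
        if st[i,4]<minpx: continue
        Q=P[l==i]; (c,wh,a)=cv2.minAreaRect((Q[:,:2]*1000).astype(np.float32))
        print((lo,hi),"px",st[i,:5],"c",np.round(c,1),"wh",np.round(wh,1),"a",round(a,1),"z",np.round(np.median(Q[:,2])*1000,1))
E
python3 - <<'E'
from m import *
for n in("scene","side"):
    P=cloud(snap(n)); print(n)
    for r in((.01,.04),(.035,.05),(.178,.19),(.19,.202),(.05,.18)): boxes(P,*r)
E
```

```text
scene
(0.01, 0.04) px [186 125  80  66 972] c [635.  457.8] wh [ 84.2 360.2] a 90.0 z 15.9
(0.01, 0.04) px [310 144  12  11  86] c [796.  248.4] wh [42.2 23.4] a 83.7 z 36.1
(0.01, 0.04) px [337 161  45  31 468] c [769.   70.8] wh [160.4  25. ] a 81.6 z 34.5
(0.01, 0.04) px [255 184  35  19 295] c [581.9 254.9] wh [62.3 89.3] a 67.0 z 27.1
(0.01, 0.04) px [213 185  12  12  82] c [485.2 382.1] wh [19.  30.4] a 54.7 z 25.3
(0.01, 0.04) px [477 189  15  28 137] c [ 881.8 -284.9] wh [117.4  22.4] a 9.9 z 23.5
(0.01, 0.04) px [495 198  21  38 225] c [ 864.3 -349.6] wh [157.  21.] a 2.9 z 22.0
(0.01, 0.04) px [297 199  48  35 315] c [557.1  83.2] wh [ 71.9 152.3] a 7.8 z 25.2
(0.01, 0.04) px [521 208  22  39 265] c [ 869.9 -429.4] wh [155.1  44.5] a 8.2 z 21.8
(0.01, 0.04) px [393 217  44  38 115] c [ 668.5 -173.1] wh [147.9  31. ] a 72.3 z 24.8
(0.01, 0.04) px [544 218  22  41 318] c [ 868.3 -480.6] wh [155.4  47.2] a 6.6 z 21.5
(0.01, 0.04) px [576 227  17  44 271] c [ 872. -554.] wh [153.5  35.6] a 1.8 z 22.2
(0.01, 0.04) px [366 232 103  51 629] c [ 601.  -214.5] wh [132.2 270.1] a 30.
[... 2860 characters left out ...]
5
(0.178, 0.19) px [281 104  10  13  77] c [ 669.5 -224.6] wh [62.3 23.5] a 82.1 z 184.5
(0.178, 0.19) px [268 174  55  30 386] c [590.4  86.4] wh [112.   73.8] a 62.4 z 185.9
(0.19, 0.202) px [270 163  50  35 742] c [590.5  85.8] wh [104.2  67.6] a 62.9 z 194.4
(0.05, 0.18) px [ 246  123   84   58 2458] c [ 614.3 -136.8] wh [255.6 147.8] a 47.7 z 127.6
(0.05, 0.18) px [ 268  177   55   69 2152] c [576.9 111.3] wh [130.2  63.7] a 29.3 z 115.8
(0.05, 0.18) px [ 266  243   45   54 1726] c [583.5 258. ] wh [53.4 76.3] a 71.2 z 117.2
(0.05, 0.18) px [319 329  15  18 223] c [490.7 388.7] wh [26.7 30.3] a 6.0 z 65.6
(0.05, 0.18) px [272 347  10  11  82] c [579.3 426.6] wh [18.6 15.8] a 47.1 z 57.5
```

Run:
```python
from m import *
from scipy.spatial.transform import Rotation as R
def fit(Q,n):
    Q=Q*1000; l=cv2.fitLine(Q[:,:2].astype(np.float32),cv2.DIST_HUBER,0,.01,.01).ravel()
    v=l[:2]*np.sign(l[1]); r=(Q[:,:2]-l[2:])@[-v[1],v[0]]
    print(n,len(Q),"dir",np.degrees(np.arctan2(v[1],v[0])).round(2),"pt",l[2:].round(1),"rms",r.std().round(2))
def sel(P,b): 
    m=np.ones(P.shape[:2],bool)
    for k in range(3): m&=(P[...,k]>b[k][0])&(P[...,k]<b[k][1])
    return P[m]
for n in("scene","side"):
    P=cloud(snap(n)); print(n)
    fit(sel(P,((.73,.83),(0,.26),(.008,.033))),"rail front/back")
    Q=sel(P,((.72,.84),(-.05,.26),(.036,.044))); fit(Q,"rail top")
    # rail top edges
    for y in np.arange(-.04,.26,.04):
        q=Q[abs(Q[:,1]-y)<.008]
        if len(q)>5: print("  y",y.round(2),(np.percentile(q[:,0],[2,98])*1000).round(1))
    Q=sel(P,((.57,.72),(-.12,-.04),(.05,.17)));  fit(Q,"housing side") if len(Q)>20 else 0
s=sensors.read_state(); print(s["tool_pos"],s["tool_rot"]); q=s["tool_rot"]; print(R.from_quat([*q[1:],q[0]]).as_matrix().round(3),s["finger_gap"],s["t"])
```

```text
scene
rail front/back 246 dir 81.57 pt [763.2  88.5] rms 1.53
rail top 244 dir 81.37 pt [772.7  95. ] rms 6.06
  y 0.0 [747.8 769.8]
  y 0.04 [755.7 774.9]
  y 0.08 [759.2 780.9]
  y 0.12 [766.1 786.9]
  y 0.24 [784.5 804. ]
housing side 498 dir 74.55 pt [582.9 -89.8] rms 12.42
side
rail front/back 452 dir 81.15 pt [771.5 143.6] rms 0.82
rail top 847 dir 81.24 pt [776.9 122.3] rms 6.48
  y -0.04 [742.7 763.6]
  y 0.0 [748.2 769.7]
  y 0.04 [755.5 775.9]
  y 0.08 [759.2 781.3]
  y 0.12 [767.  787.5]
  y 0.16 [772.6 794.5]
  y 0.2 [779.  800.1]
  y 0.24 [785.7 806.7]
housing side 1483 dir 172.38 pt [662.6 -77.9] rms 9.01
[5.74800035e-01 5.72616908e-06 2.41961552e-01] [-2.72004588e-04  7.07132262e-01  7.07081227e-01 -1.68197535e-04]
[[ 0.     1.    -0.001]
 [ 1.    -0.     0.   ]
 [ 0.    -0.001 -1.   ]] 0.08520276567462529 0.3
```

```bash
cat > plan.py <<'E'
from h import *
from scipy.spatial.transform import Rotation as R
A=np.radians(-8.6); EX=np.array([np.cos(A),np.sin(A)]); EY=np.array([-EX[1],EX[0]])
def w(X,Y): return X*EX+Y*EY          # stand-aligned mm -> world mm (origin at base)
def pose(xy,z,xdir,tilt):             # tool x heading (world deg), tilt about tool y (deg)
    c,s=np.cos(np.radians(xdir)),np.sin(np.radians(xdir))
    M=np.array([[c,s,0],[s,-c,0],[0,0,-1]])
    return np.r_[xy,z]/1000,R.from_matrix(M)*R.from_euler('y',tilt,degrees=True)
def cur():
    s=sensors.read_state(); q=s["tool_rot"]; return np.array(s["tool_pos"]),R.from_quat([*q[1:],q[0]])
def row(t,b=None):
    p,r=b or cur(); d=r.inv().apply(t[0]-p)/.2; v=(r.inv()*t[1]).as_rotvec()/np.radians(60)
    return np.r_[d,v].round(3)
E
python3 - <<'E'
from plan import *
f=np.radians(-27.3); d=np.array([np.cos(f),np.sin(f)]); c=np.array([590.5,86.5])
a=pose(c-90*d,260,30,0); a2=pose(c-90*d,260,-27.3,0); b=pose(c-90*d,260,-27.3,30); e=pose(c-90*d,26,-27.3,30)
print(row(a),row(a2,a),row(b,a2),row(e,b),sep="\n")
E
```

```text
[ 0.639 -0.321 -0.09  -0.001  0.     1.   ]
[0.    0.    0.    0.    0.    0.955]
[ 0.   0.   0.   0.   0.5 -0. ]
[-0.585  0.     1.013  0.     0.     0.   ]
```

Call:
{"method": "jog_arm", "body": {
  "moves": [
    [[0.64, -0.32, -0.09, 0, 0, 1, 1], [0.64, -0.32, -0.09, 0, 0, 1, 1], [0.64, -0.32, -0.09, 0, 0, 1, 1], [0.64, -0.32, -0.09, 0, 0, 1, 1], [0.64, -0.32, -0.09, 0, 0, 1, 1], [0.64, -0.32, -0.09, 0, 0, 1, 1], [0.64, -0.32, -0.09, 0, 0, 1, 1], [0.64, -0.32, -0.09, 0, 0, 1, 1], [0.64, -0.32, -0.09, 0, 0, 1, 1], [0.64, -0.32, -0.09, 0, 0, 1, 1]]
  ]
}}

```text
t: 1.3
tool_pos: [0.511, 0.1279, 0.2603]
tool_rot: [-0.0, 0.966, 0.26, -0.0]
ft_force: [0.4, 0.6, -0.2]
finger_gap: 0.0853
gripper_force: 0.0
```

Call:
{"method": "jog_arm", "body": {
  "moves": [
    [[0, 0, 0, 0, 0, 0.955, 1], [0, 0, 0, 0, 0, 0.955, 1], [0, 0, 0, 0, 0, 0.955, 1], [0, 0, 0, 0, 0, 0.955, 1], [0, 0, 0, 0, 0, 0.955, 1], [0, 0, 0, 0, 0, 0.955, 1], [0, 0, 0, 0, 0, 0.955, 1], [0, 0, 0, 0, 0, 0.955, 1], [0, 0, 0, 0, 0, 0.955, 1], [0, 0, 0, 0, 0, 0.955, 1]]
  ]
}}

```text
t: 2.3
tool_pos: [0.511, 0.128, 0.2603]
tool_rot: [-0.0, 0.972, -0.235, 0.0]
ft_force: [0.5, 0.8, -0.2]
finger_gap: 0.0857
gripper_force: 0.0
```

Call:
{"method": "jog_arm", "body": {
  "moves": [
    [[0, 0, 0, 0, 0.5, 0, 1], [0, 0, 0, 0, 0.5, 0, 1], [0, 0, 0, 0, 0.5, 0, 1], [0, 0, 0, 0, 0.5, 0, 1], [0, 0, 0, 0, 0.5, 0, 1], [0, 0, 0, 0, 0.5, 0, 1], [0, 0, 0, 0, 0.5, 0, 1], [0, 0, 0, 0, 0.5, 0, 1], [0, 0, 0, 0, 0.5, 0, 1], [0, 0, 0, 0, 0.5, 0, 1]]
  ]
}}

```text
t: 3.3
tool_pos: [0.5113, 0.1277, 0.2604]
tool_rot: [0.061, 0.939, -0.228, 0.251]
ft_force: [0.8, -0.8, 0.9]
finger_gap: 0.0856
gripper_force: 0.0
```

Run:
```python
from plan import *
from m import boxes
s=snap("side"); save(s,"side1.png"); P=cloud(s); boxes(P,.19,.202); boxes(P,.035,.05,xr=(.5,.7),yr=(0,.2))
f=np.radians(-27.3); d=np.array([np.cos(f),np.sin(f)]); c=np.array([590.5,86.5])
p,r=cur(); print(p,r.as_matrix().round(3),sensors.read_state()["qpos"])
print(row(pose(c-90*d,60,-27.3,30)),row(pose(c-90*d,25,-27.3,30)))
```

```text
(0.19, 0.202) px [277 163  40  36 673] c [591.4  86.8] wh [104.2  61.3] a 66.2 z 194.3
(0.035, 0.05) px [269 217  59  34 440] c [589.4  86. ] wh [128.7  88.8] a 62.3 z 45.2
[0.51123187 0.12776131 0.26035962] [[ 0.769 -0.459  0.444]
 [-0.398 -0.888 -0.229]
 [ 0.5   -0.    -0.866]] [ 0.19008025 -0.22482518  2.01323435 -0.38598005  0.96375678  2.39713633]
[-0.503  0.002  0.866  0.     0.    -0.   ] [-0.591  0.002  1.018  0.     0.    -0.   ]
```

View pics/side1.png

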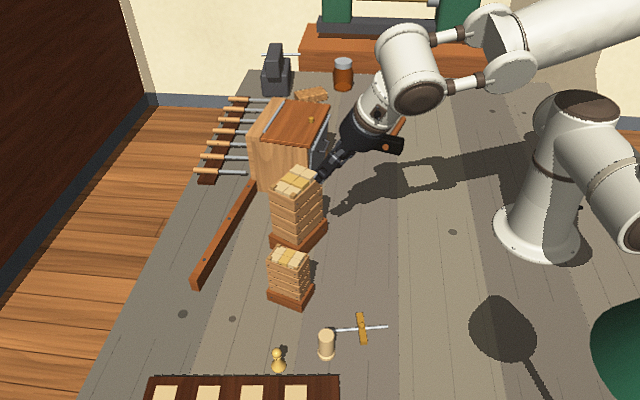

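The tool is tilted with its tip leading, beside the crate at (330,180), and the hand stays clear of the slatted box. I'll descend next.

Call:
{"method": "jog_arm", "body": {
  "moves": [
    [[-0.1, 0, 0.17, 0, 0, 0, 1], [-0.2, 0, 0.34, 0, 0, 0, 1], [-0.3, 0, 0.52, 0, 0, 0, 1], [-0.4, 0, 0.69, 0, 0, 0, 1], [-0.5, 0, 0.87, 0, 0, 0, 1], [-0.55, 0, 0.95, 0, 0, 0, 1], [-0.575, 0, 0.99, 0, 0, 0, 1], [-0.575, 0, 0.99, 0, 0, 0, 1], [-0.575, 0, 0.99, 0, 0, 0, 1], [-0.575, 0, 0.99, 0, 0, 0, 1]]
  ]
}}

```text
t: 4.35
tool_pos: [0.5114, 0.1284, 0.0325]
tool_rot: [0.061, 0.938, -0.228, 0.252]
ft_force: [0.7, -0.8, -0.3]
finger_gap: 0.0853
gripper_force: 0.0
```

Run:
```python
from plan import *
p,r=cur(); print(p*1000)
s=snap("scene"); cv2.imwrite("pics/near.png",cv2.resize(s["color"][90:290,200:460,::-1],None,fx=3,fy=3)); s2=snap("side")
P=cloud(s2); Q=P.reshape(-1,3); L=r.inv().apply(Q-p)*1000
m=(abs(L[:,1])<65)&(abs(L[:,0])<25)&(L[:,2]>-60)&(L[:,2]<25)&(Q[:,2]>.006)
print("side: tip z in tool",np.nanpercentile(L[m],[0,1,99,100],axis=0).round(1))
```

```text
[511.44504017 128.42588473  32.53714271]
side: tip z in tool [[-15.4 -62.4 -59.5]
 [-14.  -62.3 -59.4]
 [ 11.3 -36.7  11.5]
 [ 11.3 -34.9  21.2]]
```

View pics/near.png

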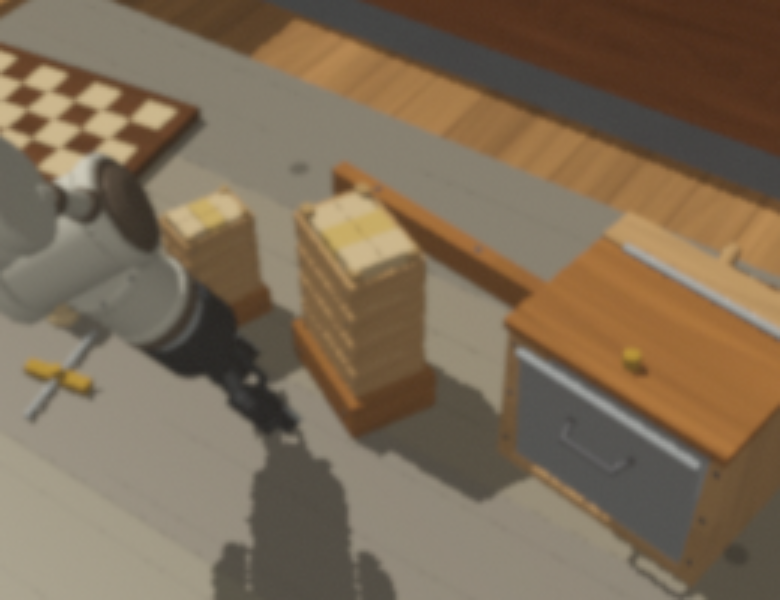

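```bash
cat > p1.py <<'E'
from plan import *
def path(s,d,z=26):
    y0=18.7; s0=min(max(s,0),1); yaw=-y0*(1-s0); X=571+126.4*s; Y=173.8-126.4*np.tan(np.radians(y0))*(s0-s0*s0/2)
    h=-8.6+yaw; f=np.radians(h); return pose(w(X,Y)-d*np.array([np.cos(f),np.sin(f)]),z,h,30)
E
python3 - <<'E'
from p1 import *
t=path(0,63); print("app",row(t))
b=t
for s in (.25,.5,.75,.95): n=path(s,59); print(s,row(n,b),n[0]*1000); b=n
E
```

```text
app [ 0.099  0.005  0.095 -0.001 -0.002 -0.001]
0.25 [ 0.161  0.018  0.093  0.039  0.    -0.067] [565.95483086  95.17927017  26.        ]
0.5 [ 0.141  0.018  0.081  0.039 -0.    -0.067] [594.53116876  79.32995064  26.        ]
0.75 [ 0.139  0.018  0.08   0.039  0.    -0.067] [623.88083677  66.00357987  26.        ]
0.95 [ 0.11   0.015  0.064  0.031 -0.    -0.054] [647.92324549  57.17971024  26.        ]
```

Call:
{"method": "jog_arm", "body": {
  "moves": [
    [[0.01, 0, 0.01, 0, 0, 0, 1], [0.02, 0, 0.02, 0, 0, 0, 1], [0.03, 0, 0.03, 0, 0, 0, 1], [0.04, 0, 0.04, 0, 0, 0, 1], [0.05, 0, 0.05, 0, 0, 0, 1], [0.06, 0, 0.06, 0, 0, 0, 1], [0.07, 0, 0.07, 0, 0, 0, 1], [0.08, 0, 0.08, 0, 0, 0, 1], [0.09, 0, 0.09, 0, 0, 0, 1], [0.1, 0.005, 0.095, 0, 0, 0, 1]]
  ]
}}

```text
t: 5.45
tool_pos: [0.534, 0.115, 0.0248]
tool_rot: [0.061, 0.939, -0.228, 0.251]
ft_force: [0.0, -0.8, 0.2]
finger_gap: 0.0854
gripper_force: 0.0
```

Call:
{"method": "jog_arm", "body": {
  "moves": [
    [[0.016, 0.002, 0.009, 0.004, 0, -0.007, 1], [0.032, 0.004, 0.019, 0.008, 0, -0.013, 1], [0.048, 0.006, 0.028, 0.012, 0, -0.02, 1], [0.064, 0.007, 0.037, 0.016, 0, -0.027, 1], [0.08, 0.009, 0.046, 0.02, 0, -0.034, 1], [0.097, 0.011, 0.056, 0.024, 0, -0.04, 1], [0.113, 0.013, 0.065, 0.028, 0, -0.047, 1], [0.129, 0.014, 0.074, 0.032, 0, -0.054, 1], [0.145, 0.016, 0.084, 0.036, 0, -0.06, 1], [0.161, 0.018, 0.093, 0.039, 0, -0.067, 1]]
  ]
}}

```text
t: 6.45
tool_pos: [0.5624, 0.0957, 0.0237]
tool_rot: [0.051, 0.948, -0.189, 0.252]
ft_force: [-19.6, 9.5, 15.8]
finger_gap: 0.0856
gripper_force: 10.9
```

Run:
```python
from p1 import *
from m import boxes
P=cloud(snap("side")); boxes(P,.035,.05,xr=(.5,.74),yr=(-.05,.22)); boxes(P,.186,.202,xr=(.5,.74),yr=(-.05,.22))
P=cloud(snap("scene")); boxes(P,.19,.202,xr=(.5,.74),yr=(-.05,.22))
s=sensors.read_state(); print(s["tool_pos"]*1 if 0 else s["tool_pos"],s["ft_force"])
print("next",row(path(.5,59)))
```

```text
(0.035, 0.05) px [263 213  56  38 417] c [610.9  87.4] wh [123.7 110.1] a 81.2 z 45.4
(0.186, 0.202) px [262 161  53  37 928] c [607.9  79.5] wh [108.6  72.8] a 67.8 z 193.2
(0.19, 0.202) px [313 158  34  23 323] c [601.2  63.8] wh [65.7 64.4] a 69.2 z 192.6
[0.56302633 0.09537683 0.02378473] [-12.84861037   6.6003917   10.11466958]
next [ 0.158  0.013  0.078  0.04   0.003 -0.067]
```

Call:
{"method": "jog_arm", "body": {
  "moves": [
    [[0.014, 0.002, 0.008, 0.004, 0, -0.007, 1], [0.029, 0.004, 0.016, 0.008, 0, -0.013, 1], [0.043, 0.006, 0.024, 0.012, 0, -0.02, 1], [0.058, 0.007, 0.032, 0.016, 0, -0.027, 1], [0.072, 0.009, 0.04, 0.02, 0, -0.034, 1], [0.087, 0.011, 0.048, 0.024, 0, -0.04, 1], [0.101, 0.013, 0.056, 0.028, 0, -0.047, 1], [0.116, 0.014, 0.064, 0.032, 0, -0.054, 1], [0.13, 0.016, 0.072, 0.036, 0, -0.06, 1], [0.145, 0.018, 0.08, 0.039, 0, -0.067, 1]]
  ]
}}

```text
t: 7.55
tool_pos: [0.5908, 0.0795, 0.0235]
tool_rot: [0.041, 0.955, -0.151, 0.252]
ft_force: [-17.3, 7.5, 11.6]
finger_gap: 0.0854
gripper_force: 9.4
```

Call:
{"method": "jog_arm", "body": {
  "moves": [
    [[0.014, 0.002, 0.008, 0.004, 0, -0.007, 1], [0.028, 0.004, 0.016, 0.008, 0, -0.013, 1], [0.042, 0.006, 0.024, 0.012, 0, -0.02, 1], [0.056, 0.007, 0.032, 0.016, 0, -0.027, 1], [0.07, 0.009, 0.04, 0.02, 0, -0.034, 1], [0.084, 0.011, 0.048, 0.024, 0, -0.04, 1], [0.098, 0.013, 0.056, 0.028, 0, -0.047, 1], [0.112, 0.014, 0.064, 0.032, 0, -0.054, 1], [0.126, 0.016, 0.072, 0.036, 0, -0.06, 1], [0.14, 0.018, 0.08, 0.039, 0, -0.067, 1]]
  ]
}}

```text
t: 8.55
tool_pos: [0.62, 0.0661, 0.0234]
tool_rot: [0.03, 0.96, -0.112, 0.253]
ft_force: [-20.4, 5.6, 14.2]
finger_gap: 0.0852
gripper_force: 10.4
```

```bash
cat > chk.py <<'E'
from p1 import *
from m import boxes
P=cloud(snap("side")); boxes(P,.186,.202,xr=(.5,.8),yr=(-.1,.22))
P=cloud(snap("scene")); boxes(P,.186,.202,xr=(.5,.8),yr=(-.1,.22),minpx=150)
s=sensors.read_state(); p=np.array(s["tool_pos"])*1000; print(p,"stand",p[:2]@EX,p[:2]@EY,s["ft_force"],s["t"])
E
python3 - <<'E'
from chk import *
print("next",row(path(.96,59)))
E
```

```text
(0.186, 0.202) px [241 154  47  36 877] c [667.6  58.2] wh [107.2  73.6] a 76.2 z 193.4
(0.186, 0.202) px [307 178  28  18 166] c [537.2 112.2] wh [24.6 73.7] a 63.4 z 194.7
(0.186, 0.202) px [324 140  44  31 569] c [669.3  57.6] wh [102.7  66.3] a 76.7 z 190.8
[620.73508359  65.87516373  23.57574928] stand 603.905109610908 157.95632240272369 [-12.83254431   4.07803652   7.1026422 ] 8.65
next [ 0.135  0.012  0.063  0.034  0.006 -0.057]
```

Run:
```python
from plan import *
b=cur()
for X in (642,650): 
    n=pose(w(X,155),25,-8.6,30); print(row(n,b)); b=n
```

```text
[ 0.17  -0.001  0.088  0.04   0.006 -0.068]
[ 0.035 -0.     0.02   0.     0.     0.   ]
```

Call:
{"method": "jog_arm", "body": {
  "moves": [
    [[0.017, 0, 0.009, 0.004, 0, -0.007, 1], [0.034, 0, 0.018, 0.008, 0, -0.014, 1], [0.051, 0, 0.027, 0.012, 0, -0.02, 1], [0.068, 0, 0.036, 0.016, 0, -0.027, 1], [0.085, 0, 0.045, 0.02, 0, -0.034, 1], [0.102, 0, 0.054, 0.024, 0, -0.041, 1], [0.119, 0, 0.063, 0.028, 0, -0.048, 1], [0.136, 0, 0.072, 0.032, 0, -0.055, 1], [0.153, 0, 0.08, 0.036, 0, -0.062, 1], [0.17, 0, 0.088, 0.04, 0, -0.068, 1]]
  ]
}}

```text
t: 9.65
tool_pos: [0.6564, 0.0569, 0.0234]
tool_rot: [0.019, 0.965, -0.072, 0.253]
ft_force: [-11.8, 1.0, 0.4]
finger_gap: 0.0852
gripper_force: 5.6
```

Call:
{"method": "jog_arm", "body": {
  "moves": [
    [[0.004, 0, 0.002, 0, 0, 0, 1], [0.008, 0, 0.004, 0, 0, 0, 1], [0.012, 0, 0.007, 0, 0, 0, 1], [0.016, 0, 0.009, 0, 0, 0, 1], [0.02, 0, 0.011, 0, 0, 0, 1], [0.024, 0, 0.014, 0, 0, 0, 1], [0.028, 0, 0.016, 0, 0, 0, 1], [0.032, 0, 0.018, 0, 0, 0, 1], [0.036, 0, 0.02, 0, 0, 0, 1], [0.036, 0, 0.02, 0, 0, 0, 1]]
  ]
}}

```text
t: 10.65
tool_pos: [0.6643, 0.0558, 0.0234]
tool_rot: [0.019, 0.965, -0.072, 0.252]
ft_force: [-12.8, 1.5, 1.8]
finger_gap: 0.0855
gripper_force: 6.2
```

```bash
python3 -c "import chk"
```

```text
(0.186, 0.202) px [222 152  47  34 847] c [712.7  52.6] wh [108.4  73.1] a 82.0 z 193.5
(0.186, 0.202) px [289 172  33  18 180] c [574.5  93.8] wh [30.2 78.5] a 73.2 z 195.0
(0.186, 0.202) px [334 133  45  29 535] c [712.7  51.6] wh [102.2  67.9] a 81.5 z 190.8
[664.3134282   55.79443913  23.38493818] stand 648.5009005327083 154.50544435609436 [-12.23071655   1.27889546   1.28636961] 10.75
```

Call:
{"method": "jog_arm", "body": {
  "moves": [
    [[0.002, 0, 0.001, 0, 0, 0, 1], [0.004, 0, 0.002, 0, 0, 0, 1], [0.006, 0, 0.003, 0, 0, 0, 1], [0.008, 0, 0.004, 0, 0, 0, 1], [0.01, 0, 0.005, 0, 0, 0, 1], [0.012, 0, 0.006, 0, 0, 0, 1], [0.012, 0, 0.006, 0, 0, 0, 1], [0.012, 0, 0.006, 0, 0, 0, 1], [0.012, 0, 0.006, 0, 0, 0, 1], [0.012, 0, 0.006, 0, 0, 0, 1]]
  ]
}}

```text
t: 11.75
tool_pos: [0.6646, 0.0558, 0.0231]
tool_rot: [0.019, 0.965, -0.072, 0.25]
ft_force: [-32.1, 2.1, 19.4]
finger_gap: 0.0857
gripper_force: 15.8
```

Run:
```python
from plan import *
b=cur()
for n in (pose(w(590,155),26,-8.6,30),pose(w(575,155),170,-8.6,30),pose(w(590,190),270,36.4,0),pose(w(697,270),270,81.4,-30),pose(w(697,270),110,81.4,-30),pose(w(697,270),25,81.4,-30)):
    print(row(n,b),n[0].round(3)); b=n
```

```text
[-0.25  -0.003 -0.155  0.     0.016  0.001] [0.607 0.065 0.026]
[ 0.295 -0.    -0.661  0.     0.     0.   ] [0.592 0.067 0.17 ]
[ 0.315 -0.175 -0.396  0.196 -0.474 -0.732] [0.612 0.1   0.27 ]
[ 0.661  0.095  0.    -0.196 -0.474 -0.732] [0.73  0.163 0.27 ]
[0.4   0.    0.693 0.    0.    0.   ] [0.73  0.163 0.11 ]
[0.212 0.    0.368 0.    0.    0.   ] [0.73  0.163 0.025]
```

Call:
{"method": "jog_arm", "body": {
  "moves": [
    [[-0.05, 0, -0.03, 0, 0, 0, 1], [-0.12, 0, -0.075, 0, 0, 0, 1], [-0.25, 0, -0.155, 0, 0.016, 0, 1], [-0.25, 0, -0.155, 0, 0.016, 0, 1], [-0.15, 0, -0.4, 0, 0.016, 0, 1], [-0.05, 0, -0.6, 0, 0.016, 0, 1], [0.045, 0, -0.816, 0, 0.016, 0, 1], [0.045, 0, -0.816, 0, 0.016, 0, 1], [0.045, 0, -0.816, 0, 0.016, 0, 1], [0.045, 0, -0.816, 0, 0.016, 0, 1]]
  ]
}}

```text
t: 12.75
tool_pos: [0.5983, 0.0656, 0.1721]
tool_rot: [0.019, 0.961, -0.073, 0.265]
ft_force: [-0.8, 0.5, -0.6]
finger_gap: 0.0857
gripper_force: 0.0
```

Call:
{"method": "jog_arm", "body": {
  "moves": [
    [[0.315, -0.175, -0.396, 0, 0, 0, 0], [0.315, -0.175, -0.396, 0.196, -0.474, -0.732, 0], [0.315, -0.175, -0.396, 0.196, -0.474, -0.732, 0], [0.315, -0.175, -0.396, 0.196, -0.474, -0.732, 0], [0.315, -0.175, -0.396, 0.196, -0.474, -0.732, 0], [0.315, -0.175, -0.396, 0.196, -0.474, -0.732, 0], [0.315, -0.175, -0.396, 0.196, -0.474, -0.732, 0], [0.315, -0.175, -0.396, 0.196, -0.474, -0.732, 0], [0.315, -0.175, -0.396, 0.196, -0.474, -0.732, 0], [0.315, -0.175, -0.396, 0.196, -0.474, -0.732, 0]]
  ]
}}

```text
t: 13.75
tool_pos: [0.6167, 0.0983, 0.2727]
tool_rot: [0.003, 0.95, 0.311, 0.007]
ft_force: [-0.6, 0.6, -0.1]
finger_gap: -0.0001
gripper_force: 0.0
```

Call:
{"method": "jog_arm", "body": {
  "moves": [
    [[0.661, 0.095, 0, -0.196, -0.474, -0.732, 0], [0.661, 0.095, 0, -0.196, -0.474, -0.732, 0], [0.661, 0.095, 0, -0.196, -0.474, -0.732, 0], [0.661, 0.095, 0, -0.196, -0.474, -0.732, 0], [0.661, 0.095, 0, -0.196, -0.474, -0.732, 0], [0.661, 0.095, 0, -0.196, -0.474, -0.732, 0], [0.661, 0.095, 0, -0.196, -0.474, -0.732, 0], [0.661, 0.095, 0, -0.196, -0.474, -0.732, 0], [0.661, 0.095, 0, -0.196, -0.474, -0.732, 0], [0.661, 0.095, 0, -0.196, -0.474, -0.732, 0]]
  ]
}}

```text
t: 14.75
tool_pos: [0.7351, 0.1606, 0.2765]
tool_rot: [0.174, 0.735, 0.627, -0.19]
ft_force: [1.0, -0.6, -0.7]
finger_gap: 0.0003
gripper_force: 0.0
```

Run:
```python
from chk import *
s=snap("scene"); save(s,"scene2.png")
print(sensors.read_state()["qpos"],sensors.read_state()["finger_gap"])
print(row(pose(w(697,270),110,81.4,-30)),row(pose(w(697,270),25,81.4,-30)))
```

```text
(0.186, 0.202) px [223 152  46  35 878] c [712.2  52.7] wh [106.9  74.5] a 81.5 z 193.1
(0.186, 0.202) px [334 133  45  29 536] c [713.5  51.9] wh [102.3  67.1] a 82.1 z 190.8
[735.128782   160.51944237 276.47899226] stand 702.859944147074 268.64235781299504 [ 0.45882886 -0.64781128  0.01072914] 14.85
[ 0.2383006   0.82567236  0.70715595 -0.49735644  1.78094558  0.33263973] -0.00025607703002332433
[ 0.42  -0.044  0.717  0.013 -0.002 -0.011] [ 0.632 -0.051  1.086  0.013 -0.002 -0.011]
```

View pics/scene2.png

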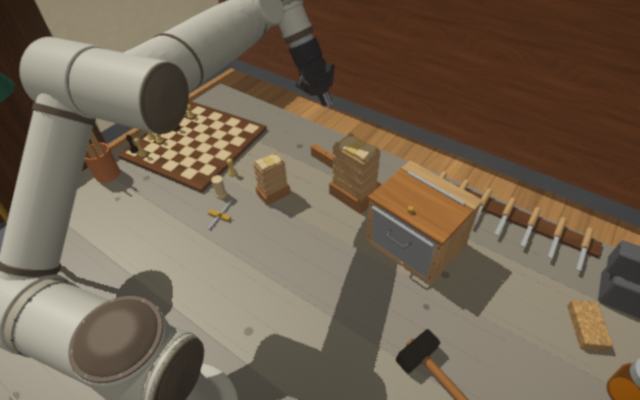

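The crate stands against the rail at (355,175). The closed hand is up at (320,85), to the left of the crate. I'll descend beside its left face.

Call:
{"method": "jog_arm", "body": {
  "moves": [
    [[0.07, -0.044, 0.12, 0.013, 0, -0.011, 0], [0.17, -0.044, 0.29, 0.013, 0, -0.011, 0], [0.27, -0.044, 0.46, 0.013, 0, -0.011, 0], [0.37, -0.044, 0.63, 0.013, 0, -0.011, 0], [0.47, -0.048, 0.8, 0.013, 0, -0.011, 0], [0.55, -0.05, 0.94, 0.013, 0, -0.011, 0], [0.58, -0.05, 0.99, 0.013, 0, -0.011, 0], [0.6, -0.05, 1, 0.013, 0, -0.011, 0], [0.6, -0.05, 1, 0.013, 0, -0.011, 0], [0.6, -0.05, 1, 0.013, 0, -0.011, 0]]
  ]
}}

```text
t: 15.9
tool_pos: [0.7312, 0.1668, 0.0455]
tool_rot: [0.169, 0.732, 0.631, -0.194]
ft_force: [-0.4, 0.3, 0.6]
finger_gap: 0.0
gripper_force: 0.0
```

Run:
```python
from chk import *
b=cur()
for Y in(241,204,170,160): n=pose(w(697,Y),25,81.4,-30); print(Y,row(n,b)); b=n
```

```text
(0.186, 0.202) px [222 169  22  15 202] c [728.3  80.7] wh [46.7 47.7] a 80.8 z 190.7
(0.186, 0.202) px [334 133  45  29 526] c [713.1  52.9] wh [103.5  65.5] a 82.4 z 191.0
[730.98373315 166.67075161  45.17663256] stand 697.8416625062424 274.10467277765366 [-0.05064056  0.60986362  0.16416263] 16.0
241 [-0.093 -0.005  0.17   0.003 -0.002  0.   ]
204 [-0.16  -0.     0.093  0.     0.     0.   ]
170 [-0.147 -0.     0.085  0.     0.     0.   ]
160 [-0.043 -0.     0.025  0.     0.     0.   ]
```

Call:
{"method": "jog_arm", "body": {
  "moves": [
    [[0.025, 0, 0.043, 0, 0, 0, 0], [0.05, 0, 0.087, 0, 0, 0, 0], [0.032, 0, 0.097, 0, 0, 0, 0], [0.014, 0, 0.108, 0, 0, 0, 0], [-0.004, 0, 0.118, 0, 0, 0, 0], [-0.022, 0, 0.128, 0, 0, 0, 0], [-0.04, 0, 0.139, 0, 0, 0, 0], [-0.058, -0.002, 0.15, 0, 0, 0, 0], [-0.076, -0.004, 0.16, 0, 0, 0, 0], [-0.093, -0.005, 0.17, 0, 0, 0, 0]]
  ]
}}

```text
t: 17.0
tool_pos: [0.7236, 0.1334, 0.0224]
tool_rot: [0.168, 0.732, 0.631, -0.196]
ft_force: [-0.6, 0.1, 1.0]
finger_gap: -0.0
gripper_force: 0.0
```

Call:
{"method": "jog_arm", "body": {
  "moves": [
    [[-0.016, 0, 0.009, 0, 0, 0, 0], [-0.032, 0, 0.019, 0, 0, 0, 0], [-0.048, 0, 0.028, 0, 0, 0, 0], [-0.064, 0, 0.037, 0, 0, 0, 0], [-0.08, 0, 0.047, 0, 0, 0, 0], [-0.096, 0, 0.056, 0, 0, 0, 0], [-0.112, 0, 0.065, 0, 0, 0, 0], [-0.128, 0, 0.074, 0, 0, 0, 0], [-0.144, 0, 0.084, 0, 0, 0, 0], [-0.16, 0, 0.093, 0, 0, 0, 0]]
  ]
}}

```text
t: 18.0
tool_pos: [0.7188, 0.1011, 0.0223]
tool_rot: [0.167, 0.732, 0.632, -0.193]
ft_force: [0.6, 11.5, -0.6]
finger_gap: 0.0
gripper_force: 6.1
```

Run:
```python
from chk import *
P=cloud(snap("scene")); boxes(P,.036,.05,xr=(.6,.745),yr=(-.1,.15))
b=cur()
for Y in(175,165): n=pose(w(697,Y),25,81.4,-30); print(Y,row(n,b)); b=n
```

```text
(0.186, 0.202) px [227 156  31  24 450] c [712.2  45.5] wh [75.1 72.5] a 84.2 z 191.6
(0.186, 0.202) px [303 123  28  13 159] c [715.3 178.8] wh [40.2 77.1] a 45.9 z 194.8
(0.186, 0.202) px [342 137  44  30 549] c [709.7  25.6] wh [101.3  67.4] a 81.6 z 190.8
[718.67581018 100.36778488  22.30672082] stand 695.5867620391307 206.7067218488975 [0.22413947 9.57510757 0.38233742] 18.1
(0.036, 0.05) px [335 185  34  25 198] c [670.8  33.9] wh [123.2  18.7] a 80.9 z 42.4
175 [-0.144  0.006  0.066  0.002 -0.006  0.003]
165 [-0.043  0.     0.025  0.     0.     0.   ]
```

Call:
{"method": "jog_arm", "body": {
  "moves": [
    [[-0.017, 0.001, 0.01, 0, 0, 0, 0], [-0.035, 0.001, 0.02, 0, 0, 0, 0], [-0.052, 0.002, 0.03, 0, 0, 0, 0], [-0.069, 0.002, 0.04, 0, 0, 0, 0], [-0.086, 0.003, 0.05, 0, 0, 0, 0], [-0.104, 0.004, 0.06, 0, 0, 0, 0], [-0.121, 0.004, 0.07, 0, 0, 0, 0], [-0.138, 0.005, 0.08, 0, 0, 0, 0], [-0.155, 0.005, 0.09, 0, 0, 0, 0], [-0.173, 0.006, 0.1, 0, 0, 0, 0]]
  ]
}}

```text
t: 19.15
tool_pos: [0.7133, 0.0633, 0.0222]
tool_rot: [0.166, 0.732, 0.632, -0.193]
ft_force: [-4.1, 18.7, 4.4]
finger_gap: 0.0002
gripper_force: 9.2
```

Run:
```python
from chk import *
P=cloud(snap("scene")); boxes(P,.036,.05,xr=(.6,.745),yr=(-.1,.15))
```

```text
(0.186, 0.202) px [234 144  30  26 462] c [705.6   5.4] wh [77.8 71.3] a 81.9 z 191.9
(0.186, 0.202) px [230 196  18  15  73] c [694.7 170. ] wh [54.9 11. ] a 64.0 z 192.0
(0.186, 0.202) px [312 128  29  13 160] c [710.2 141.6] wh [42.6 78.5] a 47.8 z 195.0
(0.186, 0.202) px [352 143  46  31 570] c [703.8 -11.7] wh [100.7  65.8] a 81.5 z 191.0
[713.1650256   62.42462471  22.21815621] stand 695.8117821031339 168.3661230483119 [-2.93457514 15.75791404  4.4136729 ] 19.25
(0.036, 0.05) px [345 191  24  20 139] c [667.9  13.3] wh [87.8 16.7] a 77.8 z 42.0
```

Call:
{"method": "jog_arm", "body": {
  "moves": [
    [[-0.006, 0, 0.004, 0, 0, 0, 0], [-0.012, 0, 0.007, 0, 0, 0, 0], [-0.018, 0, 0.011, 0, 0, 0, 0], [-0.024, 0, 0.014, 0, 0, 0, 0], [-0.03, 0, 0.018, 0, 0, 0, 0], [-0.036, 0, 0.021, 0, 0, 0, 0], [-0.041, 0, 0.024, 0, 0, 0, 0], [-0.045, 0, 0.026, 0, 0, 0, 0], [-0.048, 0, 0.028, 0, 0, 0, 0], [-0.05, 0, 0.029, 0, 0, 0, 0]]
  ]
}}

```text
t: 20.3
tool_pos: [0.7121, 0.0547, 0.0223]
tool_rot: [0.165, 0.732, 0.633, -0.19]
ft_force: [-2.8, 28.0, 6.8]
finger_gap: 0.0
gripper_force: 13.7
```

Call:
{"method": "jog_arm", "body": {
  "moves": [
    [[-0.002, 0, 0.001, 0, 0, 0, 0], [-0.004, 0, 0.002, 0, 0, 0, 0], [-0.006, 0, 0.004, 0, 0, 0, 0], [-0.008, 0, 0.005, 0, 0, 0, 0], [-0.009, 0, 0.005, 0, 0, 0, 0], [-0.009, 0, 0.005, 0, 0, 0, 0], [-0.009, 0, 0.005, 0, 0, 0, 0], [-0.009, 0, 0.005, 0, 0, 0, 0], [-0.009, 0, 0.005, 0, 0, 0, 0], [-0.009, 0, 0.005, 0, 0, 0, 0]]
  ]
}}

```text
t: 21.3
tool_pos: [0.712, 0.0546, 0.0223]
tool_rot: [0.165, 0.732, 0.633, -0.189]
ft_force: [-3.2, 32.5, 5.6]
finger_gap: 0.0002
gripper_force: 16.0
```

```bash
python3 -c "import chk"
```

```text
(0.186, 0.202) px [235 141  31  27 486] c [704.1  -7.1] wh [85.6 72.5] a 81.1 z 191.9
(0.186, 0.202) px [231 192  19  16  82] c [693.5 159.5] wh [56.5 13.4] a 61.6 z 190.8
(0.186, 0.202) px [315 130  29  13 156] c [707.4 132.1] wh [38.8 78.2] a 42.3 z 195.2
(0.186, 0.202) px [355 144  46  30 585] c [703.4 -18.9] wh [100.3  69.4] a 81.9 z 190.8
[711.99043148  54.60196788  22.30972929] stand 695.8201583506932 160.45577786209256 [-2.93682768 33.21858996  6.0417786 ] 21.4
```

Call:
{"method": "jog_arm", "body": {
  "moves": [
    [[0.01, 0, -0.006, 0, 0, 0, 0], [0.04, 0, -0.023, 0, 0, 0, 0], [0.1, 0, -0.058, 0, 0, 0, 0], [0.2, 0, -0.115, 0, 0, 0, 0], [0.3, 0, -0.173, 0, 0, 0, 0], [0.36, 0, -0.21, 0, 0, 0, 0], [0.26, 0, -0.38, 0, 0, 0, 0], [0.16, 0, -0.55, 0, 0, 0, 0], [0.06, 0, -0.72, 0, 0, 0, 0], [0.06, 0, -0.72, 0, 0, 0, 0]]
  ]
}}

```text
t: 22.4
tool_pos: [0.7278, 0.1254, 0.1499]
tool_rot: [0.172, 0.733, 0.63, -0.191]
ft_force: [1.2, 0.4, 1.8]
finger_gap: 0.0
gripper_force: 0.0
```

Run:
```python
from chk import *
s=snap("scene"); save(s,"f1.png"); s=snap("side"); cv2.imwrite("pics/f2.png",cv2.resize(s["color"][90:290,180:420,::-1],None,fx=3,fy=3))
P=cloud(s); boxes(P,.036,.047,xr=(.6,.742),yr=(-.12,.15)); print(s["z_map"].shape)
Q=P.reshape(-1,3)*1000; S=np.c_[Q[:,:2]@EX,Q[:,:2]@EY,Q[:,2]]
m=(S[:,0]>600)&(S[:,0]<680)&(S[:,1]>-5)&(S[:,1]<60)&(S[:,2]>60)&(S[:,2]<165); 
print("housing side Y",np.percentile(S[m,1],[5,25,50,75,95]).round(1),m.sum())
m=(S[:,0]>655)&(S[:,0]<735)&(S[:,1]>135)&(S[:,1]<160)&(S[:,2]>10)&(S[:,2]<38); 
print("crate left face Y",np.percentile(S[m,1],[5,25,50,75,95]).round(1),m.sum(), "fit deg",np.degrees(np.polyfit(S[m,0],S[m,1],1)[0]).round(2))
```

```text
(0.186, 0.202) px [355 144  46  31 594] c [702.4 -19.7] wh [100.6  65.8] a 81.6 z 190.8
[724.76238107 125.23020728 142.78495919] stand 697.887086972715 232.199758111806 [-0.39586324  0.50318737 -0.81832164] 22.5
(0.036, 0.047) px [243 186  43  31 264] c [696.5 -12.1] wh [116.7  78. ] a 81.2 z 44.6
(400, 640)
housing side Y [19.3 21.2 22.4 24.1 46.9] 687
crate left face Y [143.8 145.5 146.5 147.5 148.7] 227 fit deg -0.24
```

View pics/f2.png

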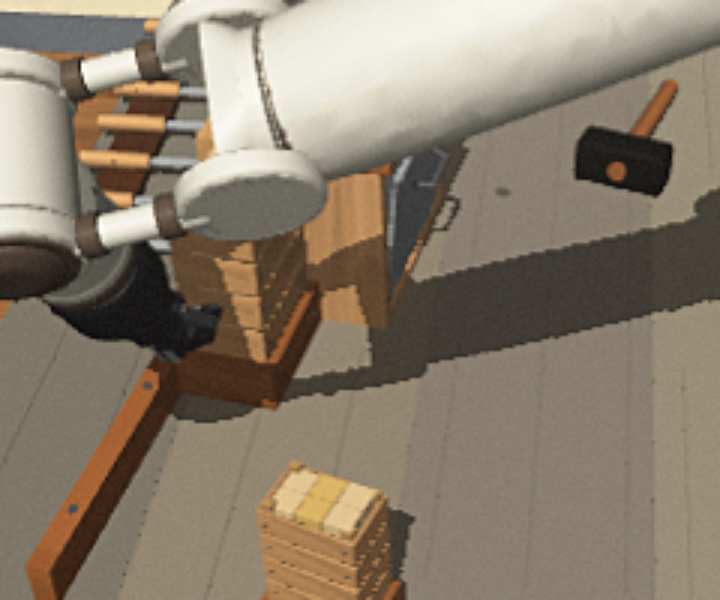

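View pics/f1.png

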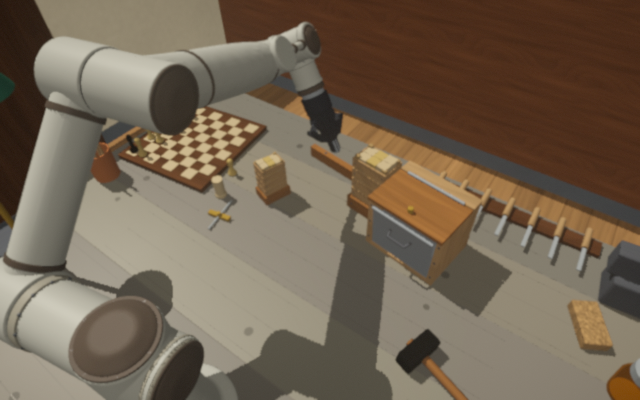

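The crate is in the corner: foot board left face at Y 146.5, housing side at about 22.4, so a gap near 0. It is square and the hand is clear. I'll raise the hand a little, let it settle and hand in.

Call:
{"method": "jog_arm", "body": {
  "moves": [
    [[0.05, 0, -0.05, 0, 0, 0, 0], [0.05, 0, -0.05, 0, 0, 0, 0], [0.05, 0, -0.05, 0, 0, 0, 0], [0.05, 0, -0.05, 0, 0, 0, 0], [0.05, 0, -0.05, 0, 0, 0, 0], [0.05, 0, -0.05, 0, 0, 0, 0], [0.05, 0, -0.05, 0, 0, 0, 0], [0.05, 0, -0.05, 0, 0, 0, 0], [0.05, 0, -0.05, 0, 0, 0, 0], [0.05, 0, -0.05, 0, 0, 0, 0]]
  ]
}}

```text
t: 23.6
tool_pos: [0.7257, 0.1388, 0.1446]
tool_rot: [0.168, 0.732, 0.631, -0.196]
ft_force: [-0.6, 0.0, -0.1]
finger_gap: 0.0
gripper_force: 0.0
```

```bash
python3 -c "
from plant import sign_off; print(sign_off())"
```

```text
the job is handed in; nothing more can be done
None
```

I pushed the crate home by its foot board and handed the job in at about 24 s: in the last pictures it stands square against the back rail and the housing with no gap I could measure and the hand clear, though the hand-in gave no verdict.

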